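Copy a corner angle to a fold mirror with a hinged bevel

TASK

On the optics breadboard, swing the steel blade of the hinged bevel by its upright post until the blade lies against the side of the heavy steel block, without shoving the block away, then push the black clamp knob on the hinge fully down to lock it. Then stand the rectangular mirror (not the round lens or the narrow slit plate) upright on the breadboard close beside the middle of the blade's free tail, on either side, with its long foot parallel to the blade, and let go of it.

Things in the scene. Friction and masses are not known exactly. Their poses are not given: they have to be found in the camera images.
- blade_post (a point): Top centre of the upright post (16 mm diameter, 68 mm high) on the bevel's blade, 125 mm from the hinge. y axis: along the blade from hinge to post. Blade: flat steel bar 340 x 20 mm, top 14 mm high, hinged at its middle on a vertical axis. It starts near the flat dark fence (5 mm high), swings clockwise from above to the block, is stiff (3 N at the post) and stays where left.
- blade_tail (a point): Middle of the blade's free tail: on its centre line, on its top face (14 mm high), 115 mm from the hinge on the side away from the post; the tail ends 55 mm farther out. y axis along the blade towards the hinge and post, x across the blade.
- clamp_top (a point): Top centre of the black round mushroom clamp knob (36 mm diameter), on the blade's vertical hinge axis; 51 mm above the breadboard when up, 43 mm when down. It goes straight down with about 4 N and stays where left.
- clamp (a joint): Travel of the clamp knob: 0 up (unlocked), 0.008 m fully down (locked).
- block_face (a point): Middle of the top edge (35 mm high) of the side that the blade must lie against, on the heavy dark steel block, 140 x 70 x 35 mm high, 2.7 kg, loose beyond the blade. The point lies 115 mm from the hinge axis along that side. y axis along the 140 mm side, away from the hinge; x into the block. The blade is flush against the side when its y is parallel to this y.
- mirror: Rectangular mirror in a black frame on an aluminium foot, 0.22 kg. Foot 90 (y) x 30 (x) x 12 mm high; centred on it the frame, 60 (y) x 12 (x) mm, from 12 to 66 mm height. Origin: centre of the foot's underside, z up. Stands in one of three places; a round lens on a like foot and a tall narrow slit plate stand in the others.

How it is judged (in metres and radians):
On the way, in this order (a step that is already met when the one before it is completed fails the run):
1. the blade lies against the block (angle between the y axis of blade_post and the y axis of block_face, either way round below 0.12 rad), for 0.2 s.
2. the clamp knob is pushed down with the blade still against the block (value of joint clamp above 0.0055 m and angle between the y axis of blade_post and the y axis of block_face, either way round below 0.12 rad), for 0.2 s.
3. the mirror stands beside the tail, parallel to the blade (x of mirror in the frame of blade_tail between -0.045 and 0.045 m and y of mirror in the frame of blade_tail between -0.035 and 0.035 m and angle between the y axis of mirror and the y axis of blade_tail, either way round below 0.175 rad and height (world z) of mirror below 0.005 m), for 0.2 s.
At the end, for the whole second after the job is handed in: Blade parallel to the block within 7 degrees, clamp knob at least 5.5 mm down; mirror released, upright and still on the breadboard, parallel to the blade within 10 degrees, its centre within 45 mm of the blade's centre line (gap under 20 mm) and 35 mm along it of the tail's middle (all of step 2 and all of step 3 and angle between mirror's own z axis and vertical below 0.1 rad and linear speed of mirror below 0.02 m/s); the robot touches nothing.
It fails at once if the block is shoved more than 20 mm (distance of block_face from where it was at the start of the episode above 0.02 m).
It fails at once if the mirror is tipped over (angle between mirror's own z axis and vertical above 0.7 rad).
It also fails if it takes over 56 s, if anything falls off the work surface, if the arm or the gripper's body presses on something with over 40 N, if the wrist force passes 120 N, or if a joint passes its speed limit or range.

ROBOT

A 6-joint arm with a two-finger parallel gripper is mounted at the origin on the work surface. World frame = base frame: x ahead of the robot, y to its left, z up, the work surface at z = 0. Lengths are in m, angles in degrees, forces in N, time in s.
With the tool pointing down it reaches from about 0.25 to 0.725 m from the base axis. Payload 9.7 kg.
Tool frame: the origin (TCP) lies between the finger pads; the fingertips stand 25 mm ahead of it and the grasp point (between the pads) lies 6 mm ahead of it; z points along the fingers, y is the line along which they close (so a half turn about z gives the same grasp; the last joint's range is limited). The gripper opens to 85 mm and grips with 20 to 120 N. Pads are 22 mm wide; open, the fingers measure 114 mm over their backs; the gripper's body (76 mm by 85 mm) begins 54 mm behind the grasp point. The pads swing forward as they close: fully open they stand 13 mm farther back than shut.
Start: joints at [66.692, 4.979, 10.078, 95.1, 0, 90], TCP at [0.218, 0.505, 0.256] pointing down, gripper open.
Joint ranges: [-179.16, 179.16], [-48.56, 103.87], [-65.8, 70.77], [-126.05, 130.52], [-82.76, 87.17], [-180, 180]. Speed limits (degrees/s): [127.2, 127.2, 147.25, 180, 180, 180].

INTERFACE

Orientations are given as [roll, pitch, yaw] about the fixed x, y, z axes, in that order (R = Rz(yaw) Ry(pitch) Rx(roll)).
In Python, from workcell import bot gives the robot as it stands.
- The arm moves only by the tool drive_effector, called after "Request:" by a JSON object that holds its "fn" and its "kwargs". Schema: {"type":"object","properties":{"increments":{"type":"object","properties":{"sx":{"type":"array","items":{"type":"number"},"minItems":1,"maxItems":5},"sy":{"type":"array","items":{"type":"number"},"minItems":1,"maxItems":5},"sz":{"type":"array","items":{"type":"number"},"minItems":1,"maxItems":5},"turn":{"type":"array","items":{"type":"number"},"minItems":1,"maxItems":5},"finger_gap":{"type":"array","items":{"type":"number"},"minItems":1,"maxItems":5}},"additionalProperties":false,"required":["sx","sy","sz","turn","finger_gap"]},"grip_n":{"type":"number"},"only":{"type":"string"},"quiet":{"type":"boolean"},"lines":{"type":"string"}},"required":["increments"],"additionalProperties":false}. increments is an object with one list for each field, all of the same length, 1 to 5, a row being the entries at one place: sx, sy, sz (the shift in a scale on which 1.0 is 0.8 m), turn (a turn about the tool's z in parts of the range, where 1.0 means pi rad), finger_gap (the finger opening in m); each row is the pose to reach, as a shift and turn from the pose commanded when the call began, along the tool's axes at that moment; what a row does not reach only later rows make up. A row lasts 1/12 s, in which the tool goes at most 0.0417 m and 7.16 degrees, less where a joint would pass 70% of its speed; a pose out of reach is approached as far as the arm can. The fingers move at their own pace and stop on an object; grip_n is the grip in N (left out, the last holds). Time passes only in rows, so rows that do not move let the fingers close. The tool returns the time, the measured TCP pose, the force, the opening and the grip force at its end. only (a regular expression) keeps the lines of the reply that match it, lines (a string "A,B") keeps lines A to B, and quiet returns only ok. No shift or turn number may pass 1 either way. Input that does not fit is refused with a message, and nothing moves.
- bot.get_obs(): the state, without advancing time (a new reading comes with each control period).
- bot.camera(name): name is "side" or "top"; returns the picture (400x640x3 uint8, blue, green, red); there is no depth.
- bot.camera_info(name): a dict with "mtx" (3x3 intrinsics, pixels), "extrinsics" (4x4, takes a point from camera to world coordinates). Camera axes: x right, y down, z forward; pixel columns grow to the right and rows downward; lengths in m; the calibration is good to about 2 mm. A picture is of the moment at which its call begins. camera_info takes no time and is no camera call.
- bot.job_done(): hands the job in; it is judged then, once.
The state is a dict: "time": time; "q": joint angles; "qd": joint speeds; "joint_efforts": joint torques, N m; "ee_pos": TCP position; "tcp_rot": TCP orientation; "wrist_force": force on the tool from outside, world axes, zero at the start; "torque": the same for the moment, N m; "opening": finger opening in m; "grasp_force": force on a finger pad.
Only numpy, scipy, OpenCV 4.12 (cv2) and the standard library are available. Lean on these libraries where they do the work, as an engineer would, in place of code of your own. Each camera call takes 0.05 s, during which the arm holds its last target. There are 200 camera calls.

## Working session

There is one attempt and no reset: what is moved stays moved. The work goes in short steps, Python scripts to look and compute and a tool call to move; the robot and the scene stay as the last step left them, time stands still between calls to the robot, and variables do not carry over. Pictures are saved under pics/ and viewed, at most 10 in all, crops included, and the job is handed in when it is done.

```bash
ls; mkdir -p pics
```

Run:
```python
from workcell import bot
import cv2
for n in("top","side"):
    cv2.imwrite(f"pics/{n}0.png",bot.camera(n)); i=bot.camera_info(n); print(n,i["mtx"].tolist() if hasattr(i["mtx"],"tolist") else i["mtx"],i["extrinsics"])
o=bot.get_obs();print(o)
```

```text
pics
workcell.py
top [[393.08044330655883, 0.0, 319.70438665854164], [0.0, 393.08044330655883, 198.82899325348], [0.0, 0.0, 1.0]] [[-2.07252848e-03 -9.92109862e-01  1.25354407e-01  4.54349031e-01]
 [-9.99900668e-01  3.08371018e-04 -1.40911256e-02 -7.13175737e-03]
 [ 1.39412890e-02 -1.25371159e-01 -9.92011952e-01  8.51467480e-01]
 [ 0.00000000e+00  0.00000000e+00  0.00000000e+00  1.00000000e+00]]
side [[470.4672483043312, 0.0, 315.99925837132275], [0.0, 470.4672483043312, 195.53055615206597], [0.0, 0.0, 1.0]] [[ 0.73680859 -0.49772066  0.45758852  0.07779835]
 [-0.67609144 -0.54607722  0.49467164 -0.5008774 ]
 [ 0.00367037 -0.67384999 -0.73885906  0.84817229]
 [ 0.          0.          0.          1.        ]]
{'time': 0.1, 'q': array([ 6.66936890e+01,  5.00991390e+00,  1.00382704e+01,  9.51006211e+01,
       -1.50788523e-03,  9.00008152e+01]), 'qd': array([-0.08918383, -0.13064271,  0.09246749, -0.00818909,  0.07563219,
       -0.06593681]), 'joint_efforts': array([-1.51627668e-03, -5.21562946e+01,  4.65652871e+01,  1.60459662e-02,
       -1.02149281e-04,  1.82867899e-05]), 'ee_pos': array([0.2175391 , 0.50494972, 0.25562862]), 'tcp_rot': array([-1.79927735e+02,  1.50891215e-03,  1.56692876e+02]), 'wrist_force': array([ 0.21320416, -0.26898049, -0.37699471]), 'torque': array([-0.00143785, -0.03496691, -0.00738655]), 'grasp_force': 0.0, 'opening': 0.08568068966357767}
```

View pics/top0.png

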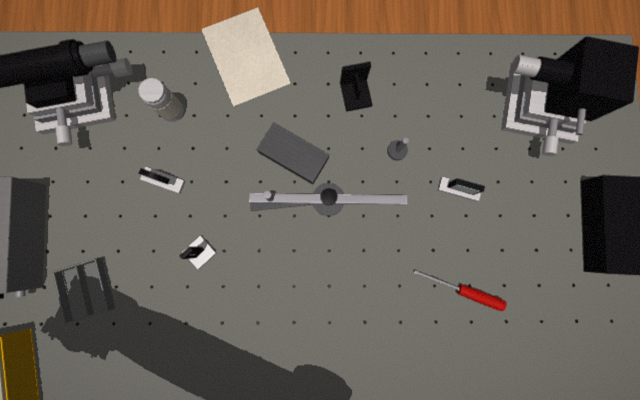

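View pics/side0.png

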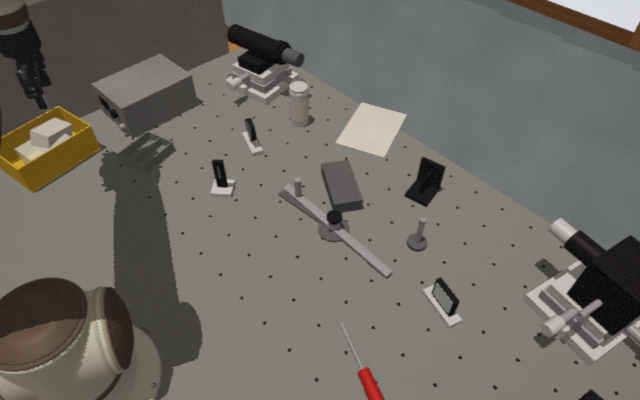

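The top view shows the blade from (250,198) to (407,200), the knob at (329,197), the post near (269,195) and the block at (293,152). There are three stands at (161,180), (198,252) and (462,188). I'll zoom in on these in one composite picture.

Run:
```python
import cv2,numpy as np
t=cv2.imread("pics/top0.png");s=cv2.imread("pics/side0.png")
def c(i,x,y,w,h,W,H): return cv2.resize(i[y:y+h,x:x+w],(W,H),interpolation=cv2.INTER_CUBIC)
a=c(t,240,110,180,110,800,489*800//800)[:489]
cv2.imwrite("pics/c1.png",a)
b=np.hstack([c(s,415,270,60,60,260,260),c(s,225,110,60,60,260,260),c(s,195,150,60,60,260,260)])
d=np.hstack([c(t,432,160,60,60,260,260),c(t,132,150,60,60,260,260),c(t,170,222,60,60,260,260)])
cv2.imwrite("pics/c2.png",np.vstack([b,d]))
```

```text
(no output)
```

View pics/c1.png

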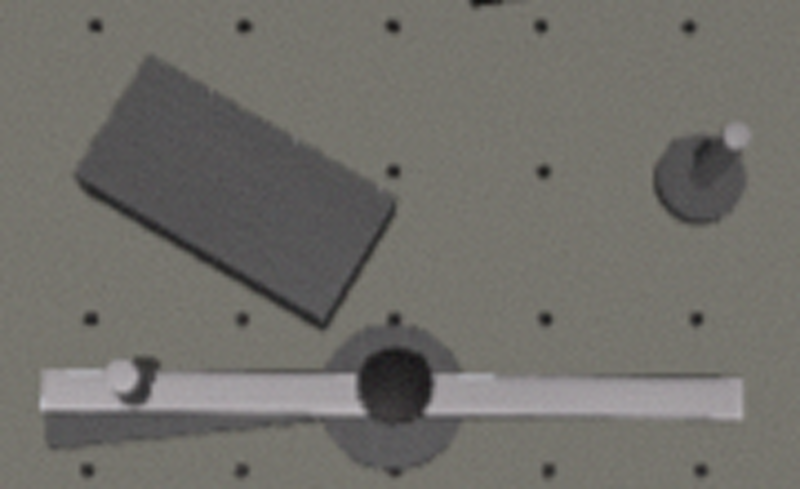

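View pics/c2.png

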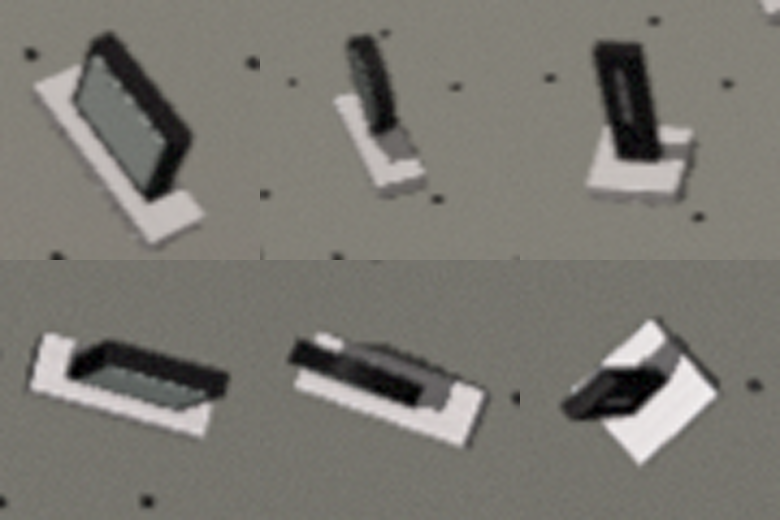

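Panel 1, the stand at top (462,188) and side (441,300), has a clearly rectangular frame with a mirror face. Panel 2 is the rounded lens and panel 3 the narrow slit. Next I'll convert the corner pixels to positions.

Create h.py:
```python
import numpy as np, cv2
from workcell import bot
def px(n,p,z):
    i=bot.camera_info(n);K=np.array(i["mtx"]);T=np.array(i["extrinsics"])
    d=T[:3,:3]@np.linalg.solve(K,[p[0],p[1],1]);o=T[:3,3]
    return (o+d*(z-o[2])/d[2])[:2]
def ang(v): return np.degrees(np.arctan2(v[1],v[0]))
```

Run:
```python
from h import *
f=lambda x,y:((x+.5)/4.444+239.5,(y+.5)/4.444+109.5)
g=lambda x,y:((x+.5)/4.333+431.5,(y-260+.5)/4.333+159.5)
H=px("top",f(395,386),.051);P=px("top",f(123,377),.068)
ea=(px("top",f(41,390),.014)+0,px("top",f(743,398),.014))
print("hinge",H,"post",P,np.linalg.norm(P-H),ang(P-H),"blade mid",(ea[0]+ea[1])/2,ang(ea[0]-ea[1]),np.linalg.norm(ea[0]-ea[1]))
c=[px("top",f(*p),.035) for p in((325,325),(78,177),(150,57),(396,205))]
c=np.array(c);print("block",c,np.linalg.norm(np.roll(c,-1,0)-c,axis=1),ang(c[1]-c[0]),ang(c[2]-c[3]))
u=(c[1]-c[0])/np.linalg.norm(c[1]-c[0]);n=np.array([-u[1],u[0]])
print("hinge off face",(H-c[0])@n,"along",(H-c[0])@u)
m=np.array([px("top",g(*p),.012) for p in((45,334),(30,389),(205,437))])
print("foot",m,np.linalg.norm(m[1]-m[2]),np.linalg.norm(m[1]-m[0]),ang(m[1]-m[2]),"ctr",(m[0]+m[2])/2)
q=np.array([px("top",g(*p),.066) for p in((107,342),(230,374),(226,396),(73,375))])
print("frame",q, q.mean(0))
```

```text
hinge [ 0.56037733 -0.03658154] post [0.5622559  0.08699278] 0.12358860440520895 89.12905848107894 blade mid [ 0.56137179 -0.03690312] 89.3253404068403 0.3395589718158504
block [[ 0.5916387  -0.00415441]
 [ 0.66323506  0.11382405]
 [ 0.72255065  0.08023753]
 [ 0.6497564  -0.03807401]] [0.13800347 0.06816446 0.13891229 0.06729194] 58.74812853301389 58.39701108446086
hinge off face 0.009901953931219627 along -0.04394022865849953
foot [[ 0.60893497 -0.28552396]
 [ 0.58098621 -0.27682974]
 [ 0.55675245 -0.36363818]] 0.09012757718243584 0.02926982533972874 74.40220110576345 ctr [ 0.58284371 -0.32458107]
frame [[ 0.5951863  -0.29674545]
 [ 0.57996458 -0.35409798]
 [ 0.56952505 -0.35163701]
 [ 0.57947837 -0.28000064]] [ 0.58103857 -0.32062027]
```

Add to h.py:
```python
def go(x,y,z,yaw):
    from scipy.spatial.transform import Rotation as R
    o=bot.get_obs();r=R.from_euler("xyz",o["tcp_rot"],degrees=True)
    d=r.inv().apply(np.array([x,y,z])-o["ee_pos"]);t=(o["tcp_rot"][2]-yaw+180)%360-180
    print("t%.2f"%o["time"],"d",d.round(4),"turn",round(t,2),"F",o["wrist_force"].round(1),"q6",o["q"][5].round(1))
```

```bash
python3 -c "
from h import *
go(.562,.0875,.2,89.2)"
```

```text
t0.10 d [-0.4815 -0.247   0.056 ] turn 67.49 F [ 0.2 -0.3 -0.4] q6 90.0
```

The rows are not in the units I measure in: shifts go in shares of 0.8 m and turns go in shares of pi rad. I convert before sending: -0.4815 m is -0.6019, -0.247 m is -0.3088, 67.5 degrees is 0.375.

Request:
{"fn": "drive_effector", "kwargs": {"increments": {"sx": [-0.6019, -0.6019, -0.6019, -0.6019, -0.6019], "sy": [-0.3088, -0.3088, -0.3088, -0.3088, -0.3088], "sz": [0.07, 0.07, 0.07, 0.07, 0.07], "turn": [0.375, 0.375, 0.375, 0.375, 0.375], "finger_gap": [0.05, 0.05, 0.05, 0.05, 0.05]}}}

```text
time: 0.52
ee_pos: [0.3502, 0.3436, 0.2344]
tcp_rot: [-180.0, 0.0, 120.6]
wrist_force: [0.5, 0.3, 0.2]
opening: 0.0498
grasp_force: 0.0
```

```bash
python3 -c "
from h import *
go(.562,.0875,.2,89.2)"
```

```text
t0.52 d [-0.3283  0.0522  0.0344] turn 31.37 F [0.5 0.3 0.2] q6 103.9
```

In the tool's units: -0.328 m is -0.41, 0.052 m is 0.065, 31.4 degrees is 0.1744.

Request:
{"fn": "drive_effector", "kwargs": {"increments": {"sx": [-0.41, -0.41, -0.41, -0.41, -0.41], "sy": [0.065, 0.065, 0.065, 0.065, 0.065], "sz": [0.0425, 0.0425, 0.0425, 0.0425, 0.0425], "turn": [0.1744, 0.1744, 0.1744, 0.1744, 0.1744], "finger_gap": [0.05, 0.05, 0.05, 0.05, 0.05]}}}

```text
time: 0.93
ee_pos: [0.4833, 0.1843, 0.2132]
tcp_rot: [-180.0, 0.0, 89.1]
wrist_force: [1.1, 1.6, 0.6]
opening: 0.0499
grasp_force: 0.0
```

```bash
python3 -c "
from h import *
go(.562,.0875,.2,89.2)"
```

```text
t0.93 d [-0.0955  0.0803  0.0132] turn -0.13 F [1.1 1.6 0.6] q6 111.8
```

In the tool's units: -0.0955 m is -0.1194, 0.08 m is 0.1.

Request:
{"fn": "drive_effector", "kwargs": {"increments": {"sx": [-0.1194, -0.1194, -0.1194, -0.1194, -0.1194], "sy": [0.1, 0.1, 0.1, 0.1, 0.1], "sz": [0.0163, 0.0163, 0.0163, 0.0163, 0.0163], "turn": [0, 0, 0, 0, 0], "finger_gap": [0.05, 0.05, 0.05, 0.05, 0.05]}}}

```text
time: 1.35
ee_pos: [0.5622, 0.0881, 0.1993]
tcp_rot: [-179.9, 0.0, 89.3]
wrist_force: [-0.8, -0.0, 1.4]
opening: 0.0504
grasp_force: 0.0
```

```bash
python3 -c "
from h import *
go(.562,.0875,.066,89.2)"
```

```text
t1.35 d [-0.0006  0.0002  0.1333] turn 0.08 F [-0.8 -0.   1.4] q6 99.6
```

In the tool's units: 0.133 m is 0.1663.

Request:
{"fn": "drive_effector", "kwargs": {"increments": {"sx": [0, 0, 0, 0, 0], "sy": [0, 0, 0, 0, 0], "sz": [0.1663, 0.1663, 0.1663, 0.1663, 0.1663], "turn": [0, 0, 0, 0, 0], "finger_gap": [0.05, 0.05, 0.05, 0.05, 0.024]}}}

```text
time: 1.77
ee_pos: [0.5592, 0.0906, 0.0652]
tcp_rot: [-179.7, 0.0, 89.6]
wrist_force: [-0.1, -0.8, -0.5]
opening: 0.0393
grasp_force: 0.0
```

Request:
{"fn": "drive_effector", "kwargs": {"increments": {"sx": [0, 0, 0], "sy": [0, 0, 0], "sz": [0, 0, 0], "turn": [0, 0, 0], "finger_gap": [0.024, 0.024, 0.024]}, "grip_n": 20}}

```text
time: 2.02
ee_pos: [0.5631, 0.0906, 0.0707]
tcp_rot: [179.8, -0.0, 89.5]
wrist_force: [0.6, 0.9, 0.7]
opening: 0.0239
grasp_force: 0.0
```

```bash
python3 -c "
from h import *
go(.562,.0875,.066,89.2)
H=np.array([.5604,-.0366])
for a in(81,73,66,60,58.6):
  p=H+.125*np.array([np.cos(np.radians(a)),np.sin(np.radians(a))]);go(p[0],p[1],.066,a)"
```

```text
t2.02 d [-0.0031 -0.0011  0.0047] turn 0.3 F [0.6 0.9 0.7] q6 99.6
t2.02 d [-0.0036  0.0169  0.0048] turn 8.5 F [0.6 0.9 0.7] q6 99.6
t2.02 d [-0.0073  0.0339  0.0048] turn 16.5 F [0.6 0.9 0.7] q6 99.6
t2.02 d [-0.0126  0.0483  0.0049] turn 23.5 F [0.6 0.9 0.7] q6 99.6
t2.02 d [-0.0184  0.06    0.005 ] turn 29.5 F [0.6 0.9 0.7] q6 99.6
t2.02 d [-0.0199  0.0626  0.005 ] turn 30.9 F [0.6 0.9 0.7] q6 99.6
```

In the tool's units: 0.041 m is 0.0513, -0.001 m is -0.0013, 20 degrees is 0.1111.

Request:
{"fn": "drive_effector", "kwargs": {"increments": {"sx": [0, -0.0013, -0.0038, -0.0063, -0.01], "sy": [0.01, 0.0213, 0.0313, 0.0425, 0.0513], "sz": [0.0013, 0.0013, 0.0013, 0.0013, 0.0013], "turn": [0.0222, 0.0472, 0.0694, 0.0917, 0.1111], "finger_gap": [0.024, 0.024, 0.024, 0.024, 0.024]}}}

```text
time: 2.43
ee_pos: [0.6036, 0.0824, 0.0688]
tcp_rot: [179.9, -0.1, 69.3]
wrist_force: [-1.6, 3.5, 0.8]
opening: 0.024
grasp_force: 1.7
```

```bash
python3 -c "
from h import *
H=np.array([.5604,-.0366])
for a in(65,62,60,58.6,57):
  p=H+.125*np.array([np.cos(np.radians(a)),np.sin(np.radians(a))]);go(p[0],p[1],.066,a)"
```

```text
t2.43 d [-0.0019  0.011   0.0028] turn 4.31 F [-1.6  3.5  0.8] q6 118.4
t2.43 d [-0.0026  0.0175  0.0028] turn 7.31 F [-1.6  3.5  0.8] q6 118.4
t2.43 d [-0.0032  0.0218  0.0028] turn 9.31 F [-1.6  3.5  0.8] q6 118.4
t2.43 d [-0.0037  0.0248  0.0028] turn 10.71 F [-1.6  3.5  0.8] q6 118.4
t2.43 d [-0.0044  0.0282  0.0028] turn 12.31 F [-1.6  3.5  0.8] q6 118.4
```

In the tool's units: 0.025 m is 0.0313, 0.021 m is 0.0263, 10.7 degrees is 0.0594.

Request:
{"fn": "drive_effector", "kwargs": {"increments": {"sx": [-0.0013, -0.0025, -0.0038, -0.0038, -0.0038], "sy": [0.01, 0.0188, 0.0263, 0.0313, 0.0313], "sz": [0.0013, 0.0025, 0.0025, 0.0025, 0.0025], "turn": [0.0167, 0.0389, 0.0556, 0.0594, 0.0594], "finger_gap": [0.024, 0.024, 0.024, 0.024, 0.024]}}}

```text
time: 2.85
ee_pos: [0.626, 0.07, 0.0661]
tcp_rot: [179.9, -0.1, 58.8]
wrist_force: [-0.2, 0.4, 0.4]
opening: 0.0241
grasp_force: 0.0
```

Add to h.py:
```python
def blade(tag):
    im=bot.camera("top");cv2.imwrite(f"pics/{tag}.png",im)
    g=im.min(2);m=(g>115).astype(np.uint8);m[:150]=0;m[260:]=0;m[:,:225]=0;m[:,425:]=0
    ys,xs=np.nonzero(m);p=np.array([px("top",q,.014) for q in zip(xs,ys)])
    H=np.array([.5604,-.0366]);s=p[(p[:,1]<-.06)&(p[:,1]>-.22)&(abs(p[:,0]-.5)<.1)]
    c=s.mean(0);v=np.linalg.svd(s-c)[2][0]
    print("tail pts",len(s),"centroid",c,"angle",ang(v*np.sign(v[1])),"from hinge",ang(H-c),np.linalg.norm(H-c))
```

```bash
python3 -c "
from h import *
go(.6255,.0701,.066,58.6);blade('b1')"
```

```text
t2.85 d [-0.0002 -0.0005  0.0001] turn 0.2 F [-0.2  0.4  0.4] q6 127.6Traceback (most recent call last):
  File "<string>", line 3, in <module>
    go(.6255,.0701,.066,58.6);blade('b1')
                              ~~~~~^^^^^^
  File "h.py", line 16, in blade
    ys,xs=np.nonzero(m);p=np.array([px("top",q,.014) for q in zip(xs,ys)])
                                    ~~^^^^^^^^^^^^^^
  File "h.py", line 4, in px
    i=bot.camera_info(n);K=np.array(i["mtx"]);T=np.array(i["extrinsics"])
ValueError: time passes only in moves, steps and waits
```

In the tool's units: 0.0045 m is 0.0056, 0.003 m is 0.0038.

Request:
{"fn": "drive_effector", "kwargs": {"increments": {"sx": [0, 0, 0, 0, 0], "sy": [0.0013, 0.0025, 0.0038, 0.0056, 0.0056], "sz": [0, 0, 0, 0, 0], "turn": [0, 0, 0, 0, 0], "finger_gap": [0.024, 0.024, 0.024, 0.024, 0.024]}}}

```text
time: 3.32
ee_pos: [0.6283, 0.0683, 0.0649]
tcp_rot: [-179.9, -0.0, 58.8]
wrist_force: [-4.4, 4.3, 4.5]
opening: 0.0243
grasp_force: 3.1
```

```bash
sed -i 's/^def px/import functools\n@functools.lru_cache\ndef info(n): return bot.camera_info(n)\ndef px/; s/i=bot.camera_info(n);/i=info(n);/' h.py
python3 -c "
from h import *
go(.6255,.0701,.066,58.6);blade('b2')"
```

```text
t3.32 d [ 0.0001 -0.0034 -0.0011] turn 0.23 F [-4.4  4.3  4.5] q6 127.3
tail pts 604 centroid [ 0.51080316 -0.12159871] angle 58.71194568750971 from hinge 59.73639044388607 0.09841049951021168
```

In the tool's units: -0.08 m is -0.1, -0.04 m is -0.05.

Request:
{"fn": "drive_effector", "kwargs": {"increments": {"sx": [0, 0, 0, 0, 0], "sy": [-0.005, -0.005, -0.005, -0.005, -0.005], "sz": [0, 0, -0.05, -0.1, -0.1], "turn": [0, 0, 0, 0, 0], "finger_gap": [0.036, 0.036, 0.036, 0.036, 0.036]}}}

```text
time: 3.78
ee_pos: [0.6278, 0.0699, 0.1529]
tcp_rot: [179.5, -0.3, 58.8]
wrist_force: [0.8, -1.1, 1.8]
opening: 0.0359
grasp_force: 0.0
```

```bash
python3 -c "
from h import *
go(.5604,-.0366,.11,58.6)"
```

```text
t3.78 d [-0.1263 -0.0028  0.0421] turn 0.18 F [ 0.8 -1.1  1.8] q6 127.6
```

In the tool's units: -0.126 m is -0.1575, 0.04 m is 0.05.

Request:
{"fn": "drive_effector", "kwargs": {"increments": {"sx": [-0.1575, -0.1575, -0.1575, -0.1575, -0.1575], "sy": [-0.0025, -0.0025, -0.0025, -0.0025, -0.0025], "sz": [0.025, 0.025, 0.05, 0.05, 0.05], "turn": [0, 0, 0, 0, 0], "finger_gap": [0, 0, 0, 0, 0]}}}

```text
time: 4.2
ee_pos: [0.5564, -0.0388, 0.103]
tcp_rot: [-179.9, 0.1, 58.6]
wrist_force: [0.4, 0.1, 0.4]
opening: -0.0002
grasp_force: 0.0
```

```bash
python3 -c "
from h import *
go(.5604,-.0366,.08,58.6)"
```

```text
t4.20 d [0.004  0.0023 0.023 ] turn 0.02 F [0.4 0.1 0.4] q6 117.4
```

In the tool's units: 0.032 m is 0.04, 0.03 m is 0.0375.

Request:
{"fn": "drive_effector", "kwargs": {"increments": {"sx": [0, 0, 0, 0, 0], "sy": [0, 0, 0, 0, 0], "sz": [0.0188, 0.035, 0.0375, 0.04, 0.04], "turn": [0, 0, 0, 0, 0], "finger_gap": [0, 0, 0, 0, 0]}}}

```text
time: 4.62
ee_pos: [0.5586, -0.0363, 0.0728]
tcp_rot: [-180.0, 0.0, 58.8]
wrist_force: [-0.3, 0.8, -0.1]
opening: -0.0004
grasp_force: 0.0
```

```bash
python3 -c "
from h import *
go(.5604,-.0366,.067,58.6)"
```

```text
t4.62 d [0.0007 0.0017 0.0058] turn 0.23 F [-0.3  0.8 -0.1] q6 117.5
```

In the tool's units: 0.007 m is 0.0088, 0.006 m is 0.0075.

Request:
{"fn": "drive_effector", "kwargs": {"increments": {"sx": [0.0009, 0.0009, 0.0009, 0.0009, 0.0009], "sy": [0.0019, 0.0019, 0.0019, 0.0019, 0.0019], "sz": [0.0025, 0.005, 0.0075, 0.0088, 0.0088], "turn": [0, 0, 0, 0, 0], "finger_gap": [0, 0, 0, 0, 0]}}}

```text
time: 5.03
ee_pos: [0.5604, -0.0367, 0.0675]
tcp_rot: [179.9, -0.1, 58.8]
wrist_force: [-5.7, 2.8, 15.4]
opening: -0.0001
grasp_force: 7.6
```

Request:
{"fn": "drive_effector", "kwargs": {"increments": {"sx": [0, 0, 0], "sy": [0, 0, 0], "sz": [0.0013, 0.0019, 0.0019], "turn": [0, 0, 0], "finger_gap": [0, 0, 0]}}}

```text
time: 5.28
ee_pos: [0.5605, -0.0367, 0.0673]
tcp_rot: [179.9, -0.1, 58.8]
wrist_force: [-9.6, 2.6, 25.1]
opening: 0.0003
grasp_force: 12.9
```

```bash
python3 -c "
from h import *
go(.5604,-.0366,.067,58.6)"
```

```text
t5.28 d [ 0.     -0.0002  0.0003] turn 0.2 F [-9.6  2.6 25.1] q6 117.4
```

In the tool's units: -0.09 m is -0.1125, -0.07 m is -0.0875.

Request:
{"fn": "drive_effector", "kwargs": {"increments": {"sx": [0, 0, 0, 0, 0], "sy": [0, 0, 0, 0, 0], "sz": [-0.0375, -0.0875, -0.1125, -0.1125, -0.1125], "turn": [0, 0, 0, 0, 0], "finger_gap": [0, 0, 0.05, 0.05, 0.05]}}}

```text
time: 5.7
ee_pos: [0.5607, -0.0371, 0.1553]
tcp_rot: [179.9, -0.1, 58.8]
wrist_force: [-0.5, 0.0, -1.1]
opening: 0.0358
grasp_force: 0.0
```

```bash
python3 -c "
from h import *
blade('b3')
im=bot.camera('top');m=(im.min(2)>150).astype(np.uint8);m[:165]=0;m[215:]=0;m[:,:430]=0;m[:,500:]=0
ys,xs=np.nonzero(m);print(len(xs))
r=cv2.minAreaRect(np.c_[xs,ys].astype(np.float32));b=np.array([px('top',q,.012) for q in cv2.boxPoints(r)]);print(b.mean(0),np.linalg.norm(b[1]-b[0]),np.linalg.norm(b[2]-b[1]),ang(b[1]-b[0]))
go(.582,-.323,.15,74.4)"
```

```text
tail pts 5282 centroid [ 0.51650112 -0.13242083] angle 165.0706490207983 from hinge 65.38582354620164 0.10539802727672762
246
[ 0.58532517 -0.30296184] 0.04348768269862916 0.12617941425257673 -33.35283603590637
t5.80 d [-0.233   0.1674  0.0029] turn -15.62 F [-0.4 -1.1 -0.6] q6 117.4
```

In the tool's units: -0.233 m is -0.2913, 0.167 m is 0.2088, -15.6 degrees is -0.0867.

Request:
{"fn": "drive_effector", "kwargs": {"increments": {"sx": [-0.2913, -0.2913, -0.2913, -0.2913, -0.2913], "sy": [0.2088, 0.2088, 0.2088, 0.2088, 0.2088], "sz": [0, 0, 0, 0, 0], "turn": [-0.0867, -0.0867, -0.0867, -0.0867, -0.0867], "finger_gap": [0.05, 0.05, 0.05, 0.05, 0.05]}}}

```text
time: 6.22
ee_pos: [0.5749, -0.2407, 0.1523]
tcp_rot: [-179.9, -0.0, 74.4]
wrist_force: [1.2, 0.3, -0.7]
opening: 0.0506
grasp_force: 0.0
```

```bash
python3 -c "
from h import *
go(.582,-.323,.15,74.4)"
```

```text
t6.22 d [-0.0774  0.0289  0.0022] turn 0.03 F [ 1.2  0.3 -0.7] q6 82.9
```

In the tool's units: -0.0774 m is -0.0968, 0.029 m is 0.0363.

Request:
{"fn": "drive_effector", "kwargs": {"increments": {"sx": [-0.0968, -0.0968, -0.0968, -0.0968, -0.0968], "sy": [0.0363, 0.0363, 0.0363, 0.0363, 0.0363], "sz": [0.0025, 0.0025, 0.0025, 0.0025, 0.0025], "turn": [0, 0, 0, 0, 0], "finger_gap": [0.05, 0.05, 0.05, 0.05, 0.05]}}}

```text
time: 6.63
ee_pos: [0.5821, -0.3212, 0.1503]
tcp_rot: [-179.8, -0.1, 74.3]
wrist_force: [0.7, 0.3, 0.5]
opening: 0.0501
grasp_force: 0.0
```

```bash
python3 -c "
from h import *
go(.582,-.323,.051,74.4)
im=bot.camera('top');s=bot.camera('side')
cv2.imwrite('pics/m1.png',np.hstack([cv2.resize(im[130:230,410:510],(400,400)),cv2.resize(s[240:340,390:490],(400,400))]))"
```

```text
t6.63 d [-0.0019  0.0007  0.0993] turn -0.06 F [0.7 0.3 0.5] q6 76.8
```

View pics/m1.png

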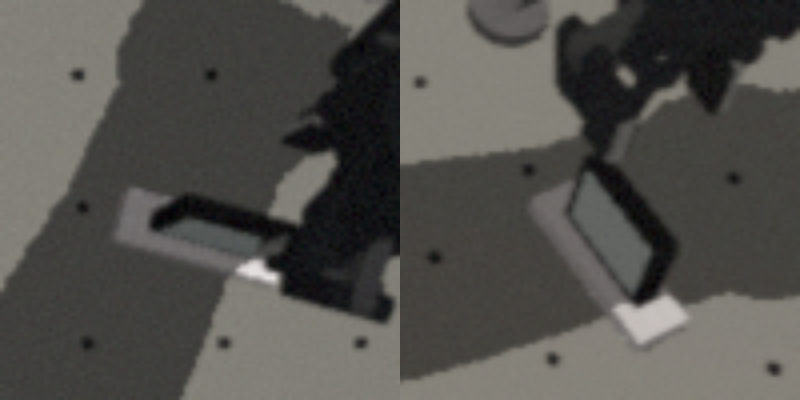

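The mirror stands at left-panel (200,235), with the gripper in line above it and the fingers on either side of the frame. Now I'll descend and close gently.

In the tool's units: 0.099 m is 0.1238, 0.09 m is 0.1125.

Request:
{"fn": "drive_effector", "kwargs": {"increments": {"sx": [0, 0, 0, 0, 0], "sy": [0, 0, 0, 0, 0], "sz": [0.05, 0.0938, 0.1125, 0.1238, 0.1238], "turn": [0, 0, 0, 0, 0], "finger_gap": [0.05, 0.05, 0.05, 0.05, 0.05]}}}

```text
time: 7.15
ee_pos: [0.582, -0.3198, 0.0513]
tcp_rot: [-179.8, -0.0, 74.5]
wrist_force: [0.0, 0.7, 1.1]
opening: 0.0501
grasp_force: 0.0
```

Request:
{"fn": "drive_effector", "kwargs": {"increments": {"sx": [0, 0, 0, 0, 0], "sy": [0, 0, 0, 0, 0], "sz": [0, 0, 0, 0, 0], "turn": [0, 0, 0, 0, 0], "finger_gap": [0.03, 0.02, 0.012, 0.008, 0.005]}, "grip_n": 30}}

```text
time: 7.57
ee_pos: [0.5836, -0.3218, 0.0552]
tcp_rot: [179.8, 0.0, 74.4]
wrist_force: [0.9, 1.0, 7.0]
opening: 0.0119
grasp_force: 31.3
```

Request:
{"fn": "drive_effector", "kwargs": {"increments": {"sx": [0, 0], "sy": [0, 0], "sz": [0, 0], "turn": [0, 0], "finger_gap": [0.005, 0.005]}}}

```text
time: 7.73
ee_pos: [0.5836, -0.3218, 0.0552]
tcp_rot: [179.8, 0.0, 74.4]
wrist_force: [0.8, 1.0, 6.3]
opening: 0.0112
grasp_force: 31.3
```

```bash
python3 -c "
from h import *
go(.582,-.323,.051,74.4)"
```

```text
t7.73 d [-0.0016 -0.0013  0.0042] turn -0.01 F [0.8 1.  6.3] q6 76.7
```

In the tool's units: -0.07 m is -0.0875, -0.04 m is -0.05.

Request:
{"fn": "drive_effector", "kwargs": {"increments": {"sx": [0, 0, 0, 0, 0], "sy": [0, 0, 0, 0, 0], "sz": [-0.0125, -0.05, -0.0875, -0.0875, -0.0875], "turn": [0, 0, 0, 0, 0], "finger_gap": [0.005, 0.005, 0.005, 0.005, 0.005]}}}

```text
time: 8.15
ee_pos: [0.5836, -0.322, 0.1259]
tcp_rot: [179.8, 0.1, 74.4]
wrist_force: [0.5, -0.2, -3.6]
opening: 0.0117
grasp_force: 30.1
```

```bash
python3 -c "
from h import *
go(.5295,-.1524,.125,58.6)"
```

```text
t8.15 d [ 0.1488 -0.0977  0.0003] turn 15.78 F [ 0.5 -0.2 -3.6] q6 76.7
```

In the tool's units: 0.14 m is 0.175, 0.12 m is 0.15, 15.8 degrees is 0.0878.

Request:
{"fn": "drive_effector", "kwargs": {"increments": {"sx": [0.0375, 0.075, 0.1125, 0.15, 0.175], "sy": [-0.025, -0.05, -0.075, -0.0988, -0.115], "sz": [0, 0, 0, 0, 0], "turn": [0.0222, 0.0444, 0.0667, 0.0878, 0.0878], "finger_gap": [0.005, 0.005, 0.005, 0.005, 0.005]}}}

```text
time: 8.57
ee_pos: [0.5299, -0.1593, 0.1218]
tcp_rot: [-179.8, 0.0, 58.4]
wrist_force: [0.6, -0.2, -2.6]
opening: 0.0117
grasp_force: 30.9
```

Request:
{"fn": "drive_effector", "kwargs": {"increments": {"sx": [0.0125, 0.0125, 0.0125], "sy": [-0.0081, -0.0081, -0.0081], "sz": [0, 0, 0], "turn": [0, 0, 0], "finger_gap": [0.005, 0.005, 0.005]}}}

```text
time: 8.82
ee_pos: [0.5315, -0.1499, 0.1227]
tcp_rot: [-180.0, 0.0, 58.7]
wrist_force: [0.3, -0.3, -2.2]
opening: 0.0115
grasp_force: 30.9
```

```bash
python3 -c "
from h import *
go(.5295,-.1524,.057,58.6)"
```

```text
t8.82 d [-0.0032 -0.0004  0.0657] turn 0.06 F [ 0.3 -0.3 -2.2] q6 105.6
```

In the tool's units: 0.05 m is 0.0625, 0.04 m is 0.05.

Request:
{"fn": "drive_effector", "kwargs": {"increments": {"sx": [-0.0038, -0.0038, -0.0038, -0.0038], "sy": [0, 0, 0, 0], "sz": [0.025, 0.05, 0.0625, 0.0625], "turn": [0, 0, 0, 0], "finger_gap": [0.005, 0.005, 0.005, 0.005]}}}

```text
time: 9.15
ee_pos: [0.5286, -0.1531, 0.0701]
tcp_rot: [-179.7, 0.1, 58.5]
wrist_force: [-0.5, 0.6, -2.7]
opening: 0.0118
grasp_force: 30.8
```

```bash
python3 -c "
from h import *
go(.5295,-.1524,.057,58.6)
im=bot.camera('top');s=bot.camera('side')
cv2.imwrite('pics/p1.png',np.hstack([cv2.resize(im[110:260,250:430],(400,333)),cv2.resize(s[140:320,260:460],(400,333))]))"
```

```text
t9.15 d [0.0011 0.0005 0.0131] turn -0.08 F [-0.5  0.6 -2.7] q6 105.3
```

View pics/p1.png

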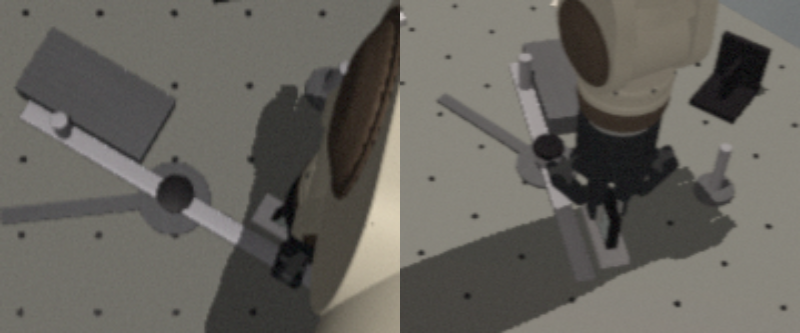

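The blade lies flush on the block at left-panel (90,145). The mirror foot is parallel beside the tail, right of the blade in the right panel at (610,240). I'll lower it to touchdown.

In the tool's units: 0.014 m is 0.0175, 0.012 m is 0.015.

Request:
{"fn": "drive_effector", "kwargs": {"increments": {"sx": [0, 0, 0, 0, 0], "sy": [0, 0, 0, 0, 0], "sz": [0.0063, 0.0113, 0.015, 0.0175, 0.0175], "turn": [0, 0, 0, 0, 0], "finger_gap": [0.005, 0.005, 0.005, 0.005, 0.005]}}}

```text
time: 9.67
ee_pos: [0.5297, -0.1524, 0.0588]
tcp_rot: [-180.0, 0.0, 58.6]
wrist_force: [-0.3, -0.7, -2.0]
opening: 0.0114
grasp_force: 30.8
```

Request:
{"fn": "drive_effector", "kwargs": {"increments": {"sx": [0, 0, 0], "sy": [0, 0, 0], "sz": [0.0013, 0.0013, 0.0013], "turn": [0, 0, 0], "finger_gap": [0.005, 0.005, 0.005]}}}

```text
time: 9.92
ee_pos: [0.5299, -0.1525, 0.0582]
tcp_rot: [180.0, 0.0, 58.6]
wrist_force: [-0.4, -1.1, -2.4]
opening: 0.012
grasp_force: 30.8
```

In the tool's units: 0.003 m is 0.0038, 0.002 m is 0.0025.

Request:
{"fn": "drive_effector", "kwargs": {"increments": {"sx": [0, 0, 0, 0], "sy": [0, 0, 0, 0], "sz": [0.0013, 0.0025, 0.0038, 0.0038], "turn": [0, 0, 0, 0], "finger_gap": [0.005, 0.005, 0.005, 0.005]}}}

```text
time: 10.25
ee_pos: [0.5299, -0.1525, 0.0552]
tcp_rot: [180.0, -0.0, 58.6]
wrist_force: [-0.6, -0.2, -1.5]
opening: 0.012
grasp_force: 31.0
```

Request:
{"fn": "drive_effector", "kwargs": {"increments": {"sx": [0, 0, 0], "sy": [0, 0, 0], "sz": [0.0006, 0.0013, 0.0013], "turn": [0, 0, 0], "finger_gap": [0.005, 0.005, 0.005]}}}

```text
time: 10.5
ee_pos: [0.53, -0.1526, 0.0552]
tcp_rot: [180.0, -0.0, 58.6]
wrist_force: [-3.1, -0.1, 6.6]
opening: 0.0117
grasp_force: 32.3
```

Request:
{"fn": "drive_effector", "kwargs": {"increments": {"sx": [0, 0, 0, 0, 0], "sy": [0, 0, 0, 0, 0], "sz": [0, 0, 0, 0, 0], "turn": [0, 0, 0, 0, 0], "finger_gap": [0.02, 0.03, 0.045, 0.045, 0.045]}}}

```text
time: 10.92
ee_pos: [0.5299, -0.1524, 0.054]
tcp_rot: [-180.0, -0.0, 58.6]
wrist_force: [0.4, 0.1, -0.3]
opening: 0.0451
grasp_force: 0.0
```

Request:
{"fn": "drive_effector", "kwargs": {"increments": {"sx": [0, 0, 0, 0, 0], "sy": [0, 0, 0, 0, 0], "sz": [-0.025, -0.0625, -0.1125, -0.1625, -0.1875], "turn": [0, 0, 0, 0, 0], "finger_gap": [0.045, 0.045, 0.045, 0.045, 0.045]}}}

```text
time: 11.33
ee_pos: [0.5306, -0.1527, 0.2091]
tcp_rot: [179.7, -0.1, 58.6]
wrist_force: [0.6, -1.0, 0.3]
opening: 0.0452
grasp_force: 0.0
```

Request:
{"fn": "drive_effector", "kwargs": {"increments": {"sx": [-0.15, -0.15, -0.15, -0.15, -0.15], "sy": [0.15, 0.15, 0.15, 0.15, 0.15], "sz": [0, 0, 0, 0, 0], "turn": [0, 0, 0, 0, 0], "finger_gap": [0.045, 0.045, 0.045, 0.045, 0.045]}}}

```text
time: 11.75
ee_pos: [0.57, -0.3231, 0.2016]
tcp_rot: [-179.9, 0.1, 58.4]
wrist_force: [1.1, -0.1, -0.7]
opening: 0.0449
grasp_force: 0.0
```

Request:
{"fn": "drive_effector", "kwargs": {"increments": {"sx": [0, 0], "sy": [0, 0], "sz": [0, 0], "turn": [0, 0], "finger_gap": [0.045, 0.045]}}}

```text
time: 11.92
ee_pos: [0.5695, -0.3175, 0.2036]
tcp_rot: [-179.9, -0.0, 58.5]
wrist_force: [0.6, -0.3, -0.3]
opening: 0.0451
grasp_force: 0.0
```

```bash
python3 -c "
from h import *
im=bot.camera('top');s=bot.camera('side')
cv2.imwrite('pics/f1.png',np.hstack([cv2.resize(im[110:260,250:430],(400,333)),cv2.resize(s[140:320,260:460],(400,333))]))"
```

```text
(no output)
```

View pics/f1.png

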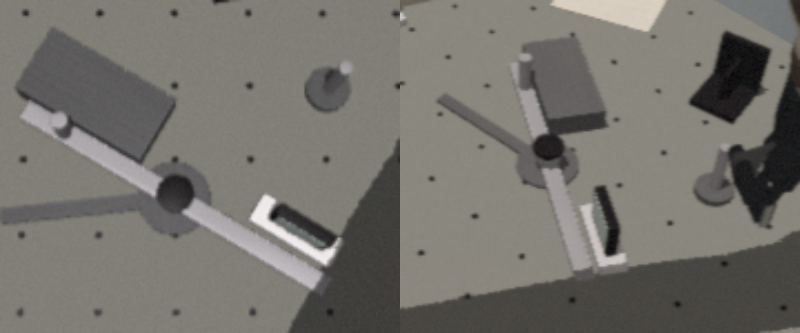

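The blade is flush on the block. The mirror is upright and released, parallel to the tail with a small gap, its foot centre near (296,231) in the left panel. A numeric check comes before handing in.

Run:
```python
from h import *
f=lambda x,y:(250+x*.45,110+y*.45)
m=px("top",f(295.5,230.5),.012);H=px("top",f(175,193),.043);e=px("top",f(324,282),.014)
u=(H-e)/np.linalg.norm(H-e);d=m-(H-.115*u);print(m,ang(u),d@u,d@[u[1],-u[0]])
a=px("top",f(250,218),.012)-px("top",f(328,263),.012);print(ang(a))
o=px("top",f(142,160),.035);p=px("top",f(18,90),.035);print(o,p,ang(p-o))
```

```text
[ 0.52814331 -0.15486883] 60.18442184026819 -0.003080412050200043 0.030208910144495494
59.68045743873583
[ 0.59322773 -0.0065852 ] [0.66093742 0.11180158] 60.23319593708085
```

All values are within limits: 30 mm across, −3 mm along, and the angles agree.

```bash
python3 -c "
from workcell import bot
print(bot.job_done())"
```

```text
the job is handed in; nothing more can be done
None
```

The job is handed in at about 12 s of the 56 s allowed, with no verdict returned: the blade is flush on the block, the clamp bottomed out under 25 N, and the mirror is released upright and parallel beside the tail, about 30 mm off the blade's centre line and 3 mm along from the tail's middle.

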